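# Set out a gift set in its matching trays

### The job

Set out the gift set: stand the dropper bottle, the sample jar, the wide jar and the carton each in the plywood tray whose recess matches its foot in shape and size, seated flat inside the recess. Keep them upright, set them down without dropping them, and leave the tape roll and the spare lid where they lie.

Things in the scene. Friction and masses are not known exactly. Their poses are not given: they have to be found in the camera images.
- dropper_center (a point): amber dropper bottle with a black rubber bulb, 33 mm across, 104 mm high, stands upright; the straight body reaches 70 mm up from its foot, above it the cap and bulb are 20 mm across.; origin half-way up on its axis, z up when it stands
- sample_jar_center (a point): round amber glass sample jar, open at the top, with an orange paper band round it, 53 mm across, 70 mm high, stands upright; origin half-way up on its axis, z up when it stands
- wide_jar_center (a point): round plain amber glass jar, open at the top, no label, 66 mm across, 70 mm high, stands upright; origin half-way up on its axis, z up when it stands
- carton_center (a point): oblong striped gift carton standing on its long narrow side, 34 mm thick (its x), 98 mm long (its y), 62 mm high (its z), stands upright. It may stand in its tray either way round; origin at its centre
- small_tray: square plywood tray 75 x 75 mm with a round recess 49 mm in diameter; fixed to the table, origin at the centre of its underside, x and y along its sides, z up; 10 mm thick, grey-felted recess 6 mm deep in the middle, so the recess floor is 4 mm above the origin
- medium_tray: square plywood tray 95 x 95 mm with a round recess 69 mm in diameter; fixed to the table, origin at the centre of its underside, x and y along its sides, z up; 10 mm thick, grey-felted recess 6 mm deep in the middle, so the recess floor is 4 mm above the origin
- large_tray: square plywood tray 108 x 108 mm with a round recess 82 mm in diameter; fixed to the table, origin at the centre of its underside, x and y along its sides, z up; 10 mm thick, grey-felted recess 6 mm deep in the middle, so the recess floor is 4 mm above the origin
- oblong_tray: oblong plywood tray 76 mm (its x) by 140 mm (its y) with an oblong recess 50 mm (x) by 114 mm (y); fixed to the table, origin at the centre of its underside, x and y along its sides, z up; 10 mm thick, grey-felted recess 6 mm deep in the middle, so the recess floor is 4 mm above the origin
- tape_roll: bystander, not to be disturbed: brown roll of packing tape lying flat, 104 mm across, 24 mm high; origin at the centre of its underside
- spare_lid: bystander, not to be disturbed: pale gold tin lid lying flat, 71 mm across, 13 mm high; origin at the centre of its underside
Mind the look-alikes: they are no part of the job. Of the things like the part that bears carton_center, leave any that is red; of the rest the larger one is meant. Leave any green look-alike of the part that bears wide_jar_center alone.

How it is judged:
By the outcome, as a careful person would: the job done as asked, in the order asked, and still so for the second after the job is handed in, with the robot touching nothing.
It also fails if it takes over 109 s, if anything falls off the work surface, if the arm or the gripper's body presses on something with over 40 N, if the wrist force passes 120 N, or if a joint passes its speed limit or range.

### The arm

A 7-joint arm with a two-finger parallel gripper is mounted at the origin on a cart in front of the work surface, level with it; the furniture and walls round the work are solid. World frame = base frame: x ahead of the robot, y to its left, z up, the work surface at z = 0. Lengths are in mm, angles in rad, forces in N, time in s.
With the tool pointing down it reaches from about 400 to 875 mm from the base axis. Payload 4.4 kg.
Tool frame: the origin (TCP) lies midway between the tips of the shut fingers; the grasp point (between the pads) lies 19 mm behind it; z points along the fingers, y is the line along which they close (so a half turn about z gives the same grasp; the last joint's range is limited). The gripper opens to 85 mm and grips with 20 to 120 N. Pads are 22 mm wide; open, the fingers measure 114 mm over their backs; the gripper's body (76 mm by 85 mm) begins 54 mm behind the grasp point. The pads swing forward as they close: fully open they stand 13 mm farther back than shut.
Start: joints at [1.134, 0.628, 0.038, 1.517, -0.027, 0.996, -0.02], TCP at [235.563, -605.828, 231.313] pointing down, gripper open.
Joint ranges: [-3.06, 3.06], [-0.37, 2.12], [-1.25, 1.32], [0.18, 2.47], [-1.1, 4.24], [0.23, 1.98], [-2.94, 2.94]. Speed limits (rad/s): [2.57, 2.57, 3.14, 3.14, 3.14, 3.14, 3.14].

### API

Orientations are given as [roll, pitch, yaw] about the fixed x, y, z axes, in that order (R = Rz(yaw) Ry(pitch) Rx(roll)).
In Python, from cell import ctrl gives the robot as it stands.
- The arm moves only by the shell command python3 -m handwheel 'ROWS'. ROWS is JSON, a list of rows, each a list of 3 entries, a list of its own where there are three numbers: the turn, a rotation vector about the tool's x, y, z in degrees, then the shift along the tool's x, y, z in m, then the closure, from 0 (fully open) to 1 (shut). A call has 1 to 5 rows; each row shifts and turns the commanded pose from where the row before left it, along the tool's axes as they then stand; what a row does not reach is not made up. A row lasts 1/12 s, in which the tool goes at most 41.7 mm and 7.16 degrees, less where a joint would pass 70% of its speed; a pose out of reach is approached as far as the arm can. A call is refused whole if a number of a shift passes 0.0417 or a number of a turn 7.16, either way. A call with a gripper value outside its range is refused whole. The fingers move at their own pace and stop on an object; the grip force is fixed at half the most. Time passes only in rows, so rows that do not move let the fingers close. It gives the time, the measured TCP pose, the force, the opening and the grip force at its end, in the units of the state.
- ctrl.read_state(): the state, without advancing time (a new reading comes with each control period).
- ctrl.get_image(name): name is "side" or "top"; returns a dict with "pixels" (384x512x3 uint8, red, green, blue), "fx", "fy", "cx", "cy" (pixels), "pose" (4x4, takes a point from camera to world coordinates). Camera axes: x right, y up, looking along -z (the intrinsics and any distortion apply to the point x, -y, -z); pixel columns grow to the right and rows downward; lengths in mm; the calibration is good to about 2 mm. A picture is of the moment at which its call begins. There is no depth.
- ctrl.finish_job(): hands the job in; it is judged then, once.
The state is a dict: "clock": time; "qpos": joint angles; "qd": joint speeds; "tau": joint torques, N m; "eef_pos": TCP position; "tool_rot": TCP orientation; "force": force on the tool from outside, world axes, zero at the start; "torque": the same for the moment, N m; "width": finger opening in mm; "gripper_force": force on a finger pad.
Only numpy, scipy, OpenCV 4.12 (cv2) and the standard library are available. Lean on these libraries where they do the work, as an engineer would, in place of code of your own. Each camera call takes 0.05 s, during which the arm holds its last target. There are 200 camera calls.

## Working session

There is one attempt and no reset: what is moved stays moved. The work goes in short steps, Python scripts to look and compute and a shell command to move; the robot and the scene stay as the last step left them, time stands still between calls to the robot, and variables do not carry over. Pictures are saved under pics/ and viewed, at most 14 in all, crops included, and the job is handed in when it is done.

```bash
mkdir -p pics; ls; python3 - <<'E'
from cell import ctrl
import cv2
s=ctrl.read_state();print(s)
for n in("side","top"):
    i=ctrl.get_image(n);cv2.imwrite(f"pics/{n}0.png",cv2.resize(i["pixels"][:,:,::-1],(800,600),interpolation=cv2.INTER_CUBIC))
    print(n,{k:v for k,v in i.items() if k!="pixels"})
E
```

```text
pics
{'clock': 0.0, 'qpos': array([ 1.13419624,  0.62930615,  0.03844602,  1.51838891, -0.02703139,
        0.99626885, -0.02000237]), 'qd': array([ 0.00062542,  0.00266702, -0.0002545 , -0.00128725, -0.00164098,
       -0.0004293 ,  0.00139977]), 'tau': array([ 1.54872018e-04, -5.63395858e+01,  1.22634351e+00, -1.93446833e+01,
        1.10880670e-02,  1.04918561e-02, -6.51873094e-06]), 'eef_pos': array([ 235.34245299, -605.23127121,  230.40836135]), 'tool_rot': array([-3.13973913e+00, -1.26150002e-06,  3.70776876e-01]), 'force': array([ 0.00892118, -0.6443847 ,  0.53548593]), 'torque': array([-0.0277597 , -0.04038233,  0.04379199]), 'gripper_force': 0.0, 'width': 85.37602038082571}
side {'fx': 355.4340161582943, 'fy': 355.4340161582943, 'cx': 256.53128127402135, 'cy': 196.6767170989403, 'pose': array([[-9.92823512e-01,  8.89149341e-02, -7.99725523e-02,
         3.65069426e+02],
       [-1.18108004e-01, -6.24120129e-01,  7.72350027e-01,
         7.78674973e+02],
       [ 1.87609721e-02,  7.76252664e-01,  6.30142704e-01,
         7.90360889e+02],
       [ 0.00000000e+00,  0.00000000e+00,  0.00000000e+00,
         1.00000000e+00]])}
top {'fx': 379.9204734471679, 'fy': 379.9204734471679, 'cx': 253.83622902088246, 'cy': 192.88789864825168, 'pose': array([[-4.48848434e-03,  9.87496665e-01, -1.57575981e-01,
         2.59938897e+02],
       [-9.99987392e-01, -4.78716143e-03, -1.51595564e-03,
        -7.92982617e+01],
       [-2.25134280e-03,  1.57567190e-01,  9.87505702e-01,
         1.30206539e+03],
       [ 0.00000000e+00,  0.00000000e+00,  0.00000000e+00,
         1.00000000e+00]])}
```

View pics/top0.png

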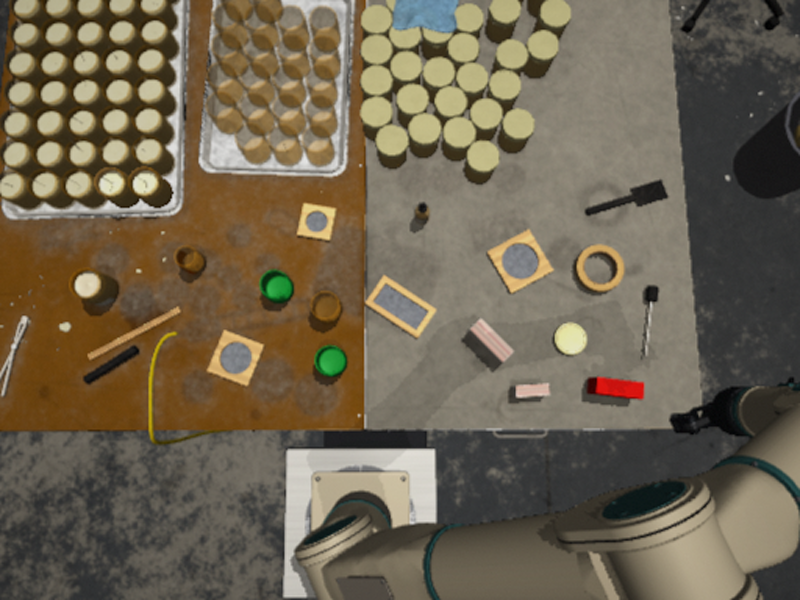

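View pics/side0.png

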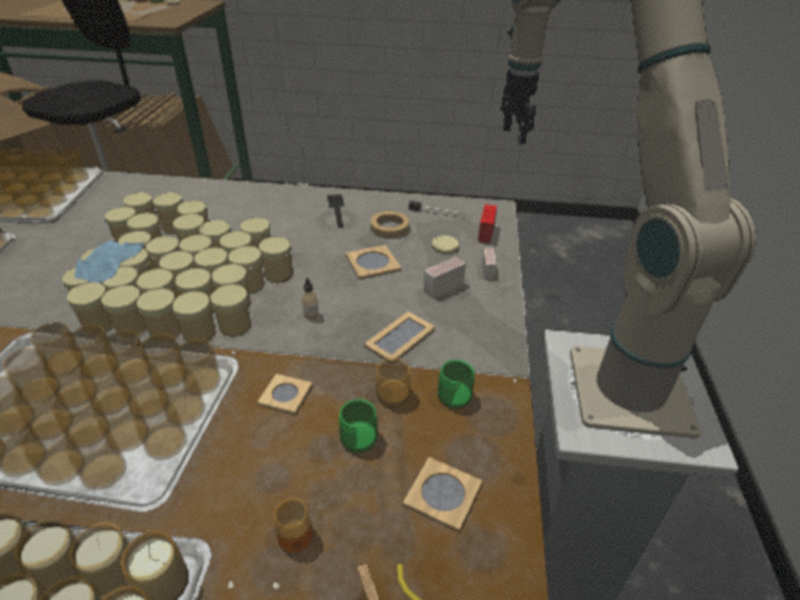

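The top view shows the sample jar (190,260), wide jar (326,307), dropper (422,211), carton (490,341) and the trays: small (317,222), medium and large (236,357) and (520,260), oblong (401,305). Next I'll take enlarged crops.

```bash
cat > h.py <<'E'
import numpy as np, cv2
from cell import ctrl
def ray(im,u,v):
    d=np.array([(u-im["cx"])/im["fx"],-(v-im["cy"])/im["fy"],-1.]);P=im["pose"]
    return P[:3,3],P[:3,:3]@d
def onz(im,u,v,z):
    o,d=ray(im,u,v);return o+d*(z-o[2])/d[2]
def tri(a,ua,b,ub):
    o1,d1=ray(a,*ua);o2,d2=ray(b,*ub)
    t=np.linalg.lstsq(np.c_[d1,-d2],o2-o1,rcond=None)[0]
    p,q=o1+t[0]*d1,o2+t[1]*d2
    return (p+q)/2,np.linalg.norm(p-q)
def proj(im,p):
    P=im["pose"];c=P[:3,:3].T@(np.asarray(p,float)-P[:3,3])
    return im["cx"]+im["fx"]*c[0]/-c[2],im["cy"]-im["fy"]*c[1]/-c[2]
def crop(im,x0,y0,w,h,s,fn,g=20):
    c=cv2.resize(im["pixels"][y0:y0+h,x0:x0+w,::-1],None,fx=s,fy=s,interpolation=cv2.INTER_CUBIC)
    for x in range(-(-x0//g)*g,x0+w,g):
        X=int((x-x0+.5)*s);cv2.line(c,(X,0),(X,6),(255,255,0),1);cv2.putText(c,str(x),(X-10,16),0,.35,(255,255,0),1)
    for y in range(-(-y0//g)*g,y0+h,g):
        Y=int((y-y0+.5)*s);cv2.line(c,(0,Y),(6,Y),(255,255,0),1);cv2.putText(c,str(y),(8,Y+4),0,.35,(255,255,0),1)
    cv2.imwrite(fn,c)
E
python3 - <<'E'
from h import *
t=ctrl.get_image("top");s=ctrl.get_image("side")
crop(t,105,120,155,135,4.4,"pics/tL.png");crop(t,220,120,200,140,4,"pics/tR.png");crop(s,155,120,180,235,2.5,"pics/s.png")
E
```

```text
(no output)
```

View pics/tL.png

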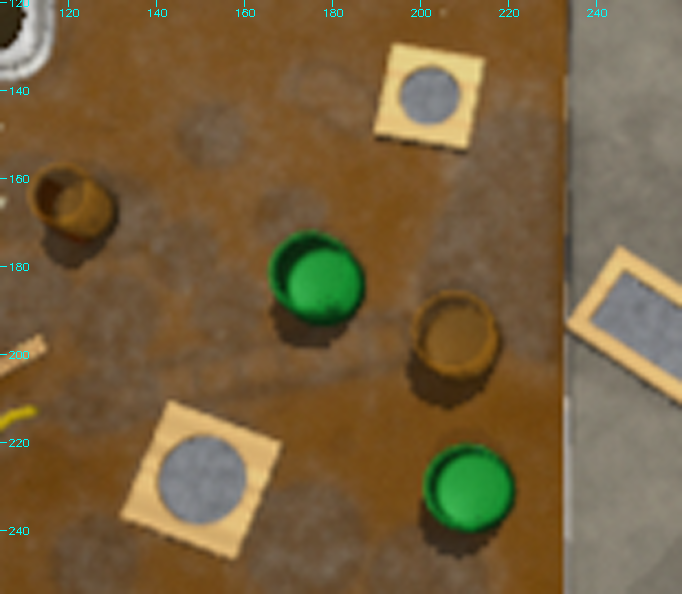

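View pics/tR.png

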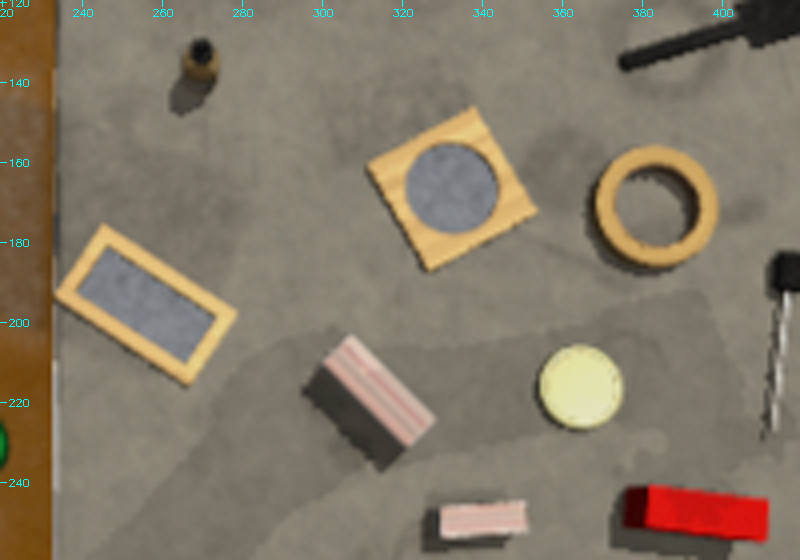

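View pics/s.png

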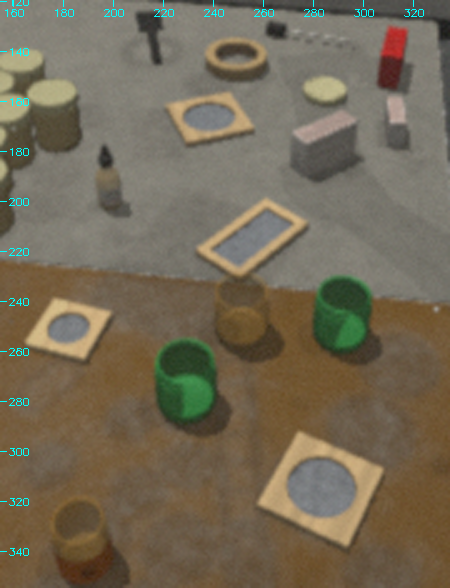

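Top crop: small recess at (202,141), medium (150,228), large (332,166), oblong centre (256,196); wide jar rim (208,195), sample rim (119,165), dropper bulb (270,132), carton top (314,217). The side crop shows the same things. Recess widths are 20.4 px and 23.7 px, so the left tray is the medium one and the right the large one.

```bash
python3 - <<'E'
from h import *
np.set_printoptions(precision=1,suppress=True)
t=ctrl.get_image("top");s=ctrl.get_image("side")
T=lambda x,y,x0,k:(x0+x/k-.5,120+y/k-.5)
L=lambda x,y:T(x,y,105,4.4)
R=lambda x,y:T(x,y,220,4)
S=lambda x,y:T(x,y,155,2.5)
for n,a,b,z in [("small",L(429,95),S(69,327),8),("med",L(202,479),S(321,487),8),("large",R(452,187),S(209,116),8),("obl",R(146,305),S(252.75,237.75),10),
 ("wide",L(456,332),S(242,295),70),("sample",L(65,200),S(80,517),70),("dropper",R(201,48),S(104,147),104),("carton",R(379.5,392),S(323.5,131),62)]:
    p,e=tri(t,a,s,b);print(n,p,e,"top@z",onz(t,*a,z),"side@z",onz(s,*b,z),np.hypot(*p[:2]))
c=[onz(t,*R(*q),62) for q in [(349,335),(437,419),(409,447),(323,367)]];print("carton",np.array(c),[np.linalg.norm(c[i]-c[i-1]) for i in range(4)])
c=[onz(t,*R(*q),10) for q in [(104,223),(238,315),(188,386),(55,296)]];print("obl",np.array(c),[np.linalg.norm(c[i]-c[i-1]) for i in range(4)])
a=c[1]-c[0]+c[2]-c[3];print(np.degrees(np.arctan2(a[1],a[0])))
E
```

```text
small [649.4 103.7  14.6] 1.713548768498839 top@z [652.3 104.7   8. ] side@z [650.9  98.1   8. ] 657.6467871119611
med [345.2 273.8  12.3] 0.9217972915390619 top@z [346. 275.   8.] side@z [344.7 271.1   8. ] 440.6376426317836
large [ 557.2 -350.7   14.1] 1.0822005980519733 top@z [ 559.2 -352.     8. ] side@z [ 558.1 -359.4    8. ] 658.3728272150673
obl [456.1 -84.7  10. ] 0.0054006336585561785 top@z [456.1 -84.7  10. ] side@z [456.1 -84.7  10. ] 463.90795727904776
wide [450.7  73.3  64.3] 1.0682458577773506 top@z [450.4  72.6  70. ] side@z [449.5  79.   70. ] 456.66813291020964
sample [554.2 369.6  70.7] 3.2038046710827954 top@z [552.8 369.7  70. ] side@z [556.1 369.   70. ] 666.1780634910474
dropper [ 657.  -130.5  102.5] 3.54369551114063 top@z [ 654.6 -130.5  104. ] side@z [ 658.2 -129.1  104. ] 669.8023031552439
carton [ 376.7 -276.1   55.6] 1.5596848217206762 top@z [ 375.3 -275.    62. ] side@z [ 377.4 -267.1   62. ] 467.0552952003177
carton [[ 422.5 -251.3   62. ]
 [ 353.1 -321.2   62. ]
 [ 330.4 -297.7   62. ]
 [ 396.1 -229.3   62. ]] [np.float64(34.32657995303416), np.float64(98.48047453321037), np.float64(32.674403040975186), np.float64(94.7806062989242)]
obl [[ 528.2  -48.7   10. ]
 [ 447.  -163.7   10. ]
 [ 386.1 -120.1   10. ]
 [ 464.3   -6.4   10. ]] [np.float64(76.60830452808395), np.float64(140.78412558864196), np.float64(74.90806552582922), np.float64(138.04211771092372)]
-124.87529366615459
```

```bash
H="python3 -m handwheel"
python3 -m handwheel '[[[0,0,-6.9],[0,0,0],0],[[0,0,-6.9],[0,0,0],0],[[0,0,-6.9],[0,0,0],0],[[0,0,-6.9],[0,0,0],0],[[0,0,-6.9],[0,0,0],0]]'
python3 -m handwheel '[[[0,0,-6.9],[0,0,0],0],[[0,0,-6.9],[0,0,0],0],[[0,0,-6.9],[0,0,0],0],[[0,0,-6.8],[0,0,0],0],[[0,0,-6.8],[0,0,0],0]]'
python3 -m handwheel '[[[0,0,0],[0.03,0.026,0],0],[[0,0,0],[0.03,0.026,0],0],[[0,0,0],[0.03,0.026,0],0],[[0,0,0],[0.03,0.026,0],0],[[0,0,0],[0.03,0.026,0],0]]'
python3 -m handwheel '[[[0,0,0],[0.03,0.026,0],0],[[0,0,0],[0.03,0.026,0],0],[[0,0,0],[0.03,0.026,0],0],[[0,0,0],[0.03,0.026,0],0],[[0,0,0],[0.03,0.026,0],0]]'
python3 -m handwheel '[[[0,0,0],[0.03,0.026,0],0],[[0,0,0],[0.03,0.026,0],0],[[0,0,0],[0.03,0.026,0],0],[[0,0,0],[0,0,0],0],[[0,0,0],[0,0,0],0]]'
```

```text
clock: 0.72
eef_pos: [235.5, -605.8, 231.3]
tool_rot: [-3.141, -0.0, 0.979]
force: [0.1, 0.8, 1.0]
width: 85.6
gripper_force: 0.0
clock: 1.13
eef_pos: [235.4, -605.8, 231.2]
tool_rot: [-3.141, -0.0, 1.577]
force: [-0.2, -1.2, -0.4]
width: 85.5
gripper_force: 0.0
clock: 1.55
eef_pos: [366.2, -454.3, 231.4]
tool_rot: [3.141, 0.0, 1.571]
force: [0.3, -1.3, -0.3]
width: 85.4
gripper_force: 0.0
clock: 1.97
eef_pos: [496.3, -304.2, 231.5]
tool_rot: [3.141, 0.0, 1.571]
force: [1.2, -1.4, -0.9]
width: 85.3
gripper_force: 0.0
clock: 2.38
eef_pos: [575.1, -212.0, 231.2]
tool_rot: [3.141, -0.001, 1.578]
force: [-0.9, -0.7, 0.7]
width: 85.6
gripper_force: 0.0
```

```bash
python3 -m handwheel '[[[0,0,0],[0.027,0.027,0],0],[[0,0,0],[0.027,0.027,0],0],[[0,0,0],[0.027,0.026,0],0],[[0,0,0],[0,0,0.03],0],[[0,0,0],[0,0,0.03],0]]'
python3 -m handwheel '[[[0,0,0],[0,0,0.02],0],[[0,0,0],[0,0,0],0],[[0,0,0],[0,0,0],0]]'
python3 - <<'E'
from h import *
s=ctrl.get_image("side");t=ctrl.get_image("top")
a=s["pixels"][130:230,140:260];b=t["pixels"][80:180,210:330]
cv2.imwrite("pics/d1.png",cv2.resize(np.hstack([a,b])[:,:,::-1],None,fx=3.3,fy=3.3,interpolation=cv2.INTER_CUBIC))
p=ctrl.read_state()["eef_pos"];print(p,proj(s,p),proj(t,p),proj(s,[655,-130,0]))
E
```

```text
clock: 2.8
eef_pos: [655.9, -133.0, 172.4]
tool_rot: [3.136, -0.0, 1.574]
force: [-1.1, -0.7, -1.7]
width: 85.5
gripper_force: 0.0
clock: 3.05
eef_pos: [652.0, -136.2, 150.5]
tool_rot: [-3.139, 0.0, 1.57]
force: [0.4, -0.4, 1.0]
width: 85.2
gripper_force: 0.0
[ 654.0449318  -135.7483667   152.99602827] (np.float64(196.5508475976005), np.float64(164.73213828482787)) (np.float64(272.0166741987267), np.float64(126.73023717963889)) (np.float64(199.7579279904257), np.float64(202.66868441644857))
```

View pics/d1.png

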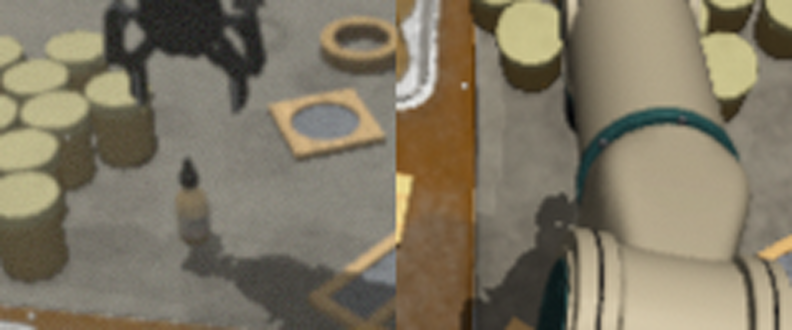

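The fingers stand above the bottle, centred on it in the side view (bottle at about crop 188,200). I'll trim y a little and descend.

```bash
python3 -m handwheel '[[[0,0,0],[0.004,0.001,0.03],0],[[0,0,0],[0,0,0.03],0],[[0,0,0],[0,0,0.03],0],[[0,0,0],[0,0,0.01],0],[[0,0,0],[0,0,0],0]]'
for i in 1 2 3 4; do python3 -m handwheel '[[[0,0,0],[0,0,0],0]]' | grep -E "eef|force: \["; done
```

```text
clock: 3.57
eef_pos: [653.0, -130.9, 50.1]
tool_rot: [-3.139, -0.0, 1.571]
force: [-0.3, 0.5, 0.2]
width: 85.5
gripper_force: 0.0
eef_pos: [655.3, -130.9, 52.9]
force: [0.3, 0.4, 0.7]
eef_pos: [656.2, -130.9, 53.9]
force: [-0.5, -0.5, 0.1]
eef_pos: [656.0, -130.8, 53.8]
force: [0.6, 0.1, 0.0]
eef_pos: [655.5, -130.8, 53.3]
force: [0.4, 0.2, -0.1]
```

```bash
python3 -m handwheel '[[[0,0,0],[0,0,0.01],0],[[0,0,0],[0,0,0.007],0],[[0,0,0],[0,0,0],0],[[0,0,0],[0,0,0],0.2],[[0,0,0],[0,0,0],0.4]]'
python3 -m handwheel '[[[0,0,0],[0,0,0],0.6],[[0,0,0],[0,0,0],0.8],[[0,0,0],[0,0,0],1],[[0,0,0],[0,0,0],1],[[0,0,0],[0,0,0],1]]'
python3 -m handwheel '[[[0,0,0],[0,0,0],1],[[0,0,0],[0,0,0],1],[[0,0,0],[0,0,0],1],[[0,0,0],[0,0,0],1]]'
```

```text
clock: 4.32
eef_pos: [654.0, -130.4, 34.0]
tool_rot: [-3.141, -0.0, 1.572]
force: [0.4, -0.3, 0.4]
width: 63.8
gripper_force: 0.0
clock: 4.73
eef_pos: [654.8, -130.5, 34.9]
tool_rot: [3.14, 0.0, 1.572]
force: [0.6, 0.3, 3.4]
width: 30.9
gripper_force: 58.0
clock: 5.07
eef_pos: [654.8, -130.5, 34.8]
tool_rot: [3.14, 0.0, 1.572]
force: [2.0, 0.8, 6.2]
width: 30.5
gripper_force: 58.3
```

```bash
python3 -m handwheel '[[[0,0,0],[0,0,-0.01],1],[[0,0,0],[0,0,-0.02],1],[[0,0,0],[0,0,-0.03],1],[[0,0,0],[0.015,0,0],1],[[0,0,0],[0.03,0,0],1]]'
python3 -m handwheel '[[[0,0,0],[0.03,0,0],1],[[0,0,0],[0.03,0,0],1],[[0,0,0],[0.03,0,0],1],[[0,0,0],[0.03,-0.001,0],1],[[0,0,0],[0.03,-0.001,0],1]]'
python3 -m handwheel '[[[0,0,0],[0.025,-0.001,0],1],[[0,0,0],[0.014,0,0],1],[[0,0,0],[0,0,0],1],[[0,0,0],[0,0,0],1],[[0,0,0],[0,0,0],1]]'
python3 -m handwheel '[[[0,0,0],[0,0,0],1],[[0,0,0],[0,0,0],1],[[0,0,0],[0,0,0],1],[[0,0,0],[0,0,0],1]]'
python3 - <<'E'
from h import *
s=ctrl.get_image("side");t=ctrl.get_image("top")
a=s["pixels"][180:280,120:240];b=t["pixels"][90:190,140:260]
cv2.imwrite("pics/d2.png",cv2.resize(np.hstack([a,b])[:,:,::-1],None,fx=3.3,fy=3.3,interpolation=cv2.INTER_CUBIC))
p=ctrl.read_state()["eef_pos"];print(p,proj(s,p),proj(s,p-[0,0,35]),proj(s,[651,103,4]))
E
```

```text
clock: 5.48
eef_pos: [654.7, -91.5, 96.1]
tool_rot: [3.139, 0.005, 1.564]
force: [-0.8, -0.3, -1.2]
width: 30.6
gripper_force: 58.1
clock: 5.9
eef_pos: [650.9, 65.9, 94.0]
tool_rot: [-3.14, 0.0, 1.572]
force: [0.6, 0.1, -0.2]
width: 30.8
gripper_force: 58.1
clock: 6.32
eef_pos: [651.0, 100.6, 94.0]
tool_rot: [-3.141, 0.002, 1.569]
force: [0.4, 0.4, -1.3]
width: 30.6
gripper_force: 58.1
clock: 6.65
eef_pos: [651.1, 102.5, 94.3]
tool_rot: [3.142, 0.0, 1.57]
force: [0.0, -0.7, 0.4]
width: 30.6
gripper_force: 58.1
[651.07550935 103.02069327  94.35745322] (np.float64(178.01552328104174), np.float64(230.34960920974257)) (np.float64(179.50582365575627), np.float64(239.2162419672667)) (np.float64(181.7610907877056), np.float64(252.46981768041462))
```

View pics/d2.png

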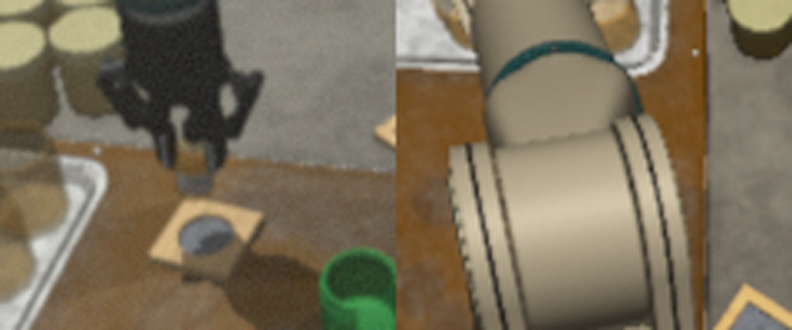

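The bottle is held upright, its foot at about (178,236), straight above the recess at (182,251). I'll lower it.

```bash
python3 -m handwheel '[[[0,0,0],[0.001,0,0.02],1],[[0,0,0],[0,0,0.02],1],[[0,0,0],[0,0,0.008],1],[[0,0,0],[0,0,0],1],[[0,0,0],[0,0,0],1]]'
python3 -m handwheel '[[[0,0,0],[0,0,0.002],1],[[0,0,0],[0,0,0.002],1],[[0,0,0],[0,0,0.002],1],[[0,0,0],[0,0,0],1],[[0,0,0],[0,0,0],1]]'
python3 -m handwheel '[[[0,0,0],[0,0,0.001],1],[[0,0,0],[0,0,0],1],[[0,0,0],[0,0,0],1],[[0,0,0],[0,0,0],1],[[0,0,0],[0,0,0],1]]'
```

```text
clock: 7.17
eef_pos: [650.9, 104.5, 46.2]
tool_rot: [-3.141, 0.0, 1.572]
force: [0.3, 1.2, 0.0]
width: 30.4
gripper_force: 58.1
clock: 7.58
eef_pos: [651.1, 104.5, 40.6]
tool_rot: [3.141, -0.0, 1.572]
force: [-0.5, 0.4, -0.4]
width: 31.1
gripper_force: 58.1
clock: 8.0
eef_pos: [651.1, 104.5, 39.4]
tool_rot: [3.142, -0.0, 1.572]
force: [0.1, 0.1, -0.7]
width: 30.4
gripper_force: 58.1
```

```bash
python3 -m handwheel '[[[0,0,0],[0,0,0.001],1],[[0,0,0],[0,0,0],1],[[0,0,0],[0,0,0],1]]' | grep -E "eef|^force"
python3 -m handwheel '[[[0,0,0],[0,0,0.001],1],[[0,0,0],[0,0,0],1],[[0,0,0],[0,0,0],1]]'| grep -E "eef|^force"
```

```text
eef_pos: [651.2, 104.6, 38.9]
force: [0.3, -0.3, 3.7]
eef_pos: [651.3, 104.7, 38.7]
force: [-2.9, -1.4, 10.4]
```

```bash
python3 -m handwheel '[[[0,0,0],[0,0,0],0.5],[[0,0,0],[0,0,0],0.3],[[0,0,0],[0,0,0],0],[[0,0,0],[0,0,0],0],[[0,0,0],[0,0,0],0]]'
python3 -m handwheel '[[[0,0,0],[0,0,-0.015],0],[[0,0,0],[0,0,-0.03],0],[[0,0,0],[0,0,-0.03],0],[[0,0,0],[0,0,-0.035],0],[[0,0,0],[0.015,-0.005,0],0]]'
python3 -m handwheel '[[[0,0,0],[0.03,-0.011,0],0],[[0,0,0],[0.03,-0.011,0],0],[[0,0,0],[0.03,-0.011,0],0],[[0,0,0],[0.03,-0.011,0],0],[[0,0,0],[0.03,-0.011,0],0]]'
python3 -m handwheel '[[[0,0,0],[0.03,-0.011,0],0],[[0,0,0],[0.03,-0.011,0],0],[[0,0,0],[0.025,-0.01,0],0],[[0,0,0],[0.014,-0.005,0],0],[[0,0,0],[0,0,0],0]]'
python3 -m handwheel '[[[0,0,0],[0,0,0],0],[[0,0,0],[0,0,0],0],[[0,0,0],[0,0,0],0],[[0,0,0],[0,0,0],0],[[0,0,0],[0,0,0],0]]'
python3 - <<'E'
from h import *
s=ctrl.get_image("side");t=ctrl.get_image("top")
a=s["pixels"][220:370,130:250];b=t["pixels"][90:240,90:210]
cv2.imwrite("pics/d3.png",cv2.resize(np.hstack([a,b])[:,:,::-1],None,fx=3.3,fy=3.3,interpolation=cv2.INTER_CUBIC))
p=ctrl.read_state()["eef_pos"];print(p,proj(s,p),proj(s,[553.5,369.5,70]))
E
```

```text
clock: 8.92
eef_pos: [650.9, 104.4, 37.0]
tool_rot: [-3.141, 0.0, 1.572]
force: [-0.6, 0.2, 0.1]
width: 85.3
gripper_force: 0.0
clock: 9.33
eef_pos: [651.7, 116.3, 154.2]
tool_rot: [3.129, 0.001, 1.566]
force: [1.5, -0.5, 0.8]
width: 85.6
gripper_force: 0.0
clock: 9.75
eef_pos: [590.2, 270.9, 147.1]
tool_rot: [3.142, -0.0, 1.571]
force: [0.7, -0.0, -0.1]
width: 85.4
gripper_force: 0.0
clock: 10.17
eef_pos: [551.0, 373.6, 147.2]
tool_rot: [-3.14, -0.003, 1.578]
force: [-0.2, 0.0, 1.0]
width: 85.1
gripper_force: 0.0
clock: 10.58
eef_pos: [554.7, 366.9, 147.4]
tool_rot: [3.141, 0.001, 1.569]
force: [0.2, -0.1, 0.1]
width: 85.5
gripper_force: 0.0
[554.28217451 367.5968411  147.3514163 ] (np.float64(183.61214881005176), np.float64(305.4299965212974)) (np.float64(187.59014736006858), np.float64(326.64513650935857))
```

View pics/d3.png

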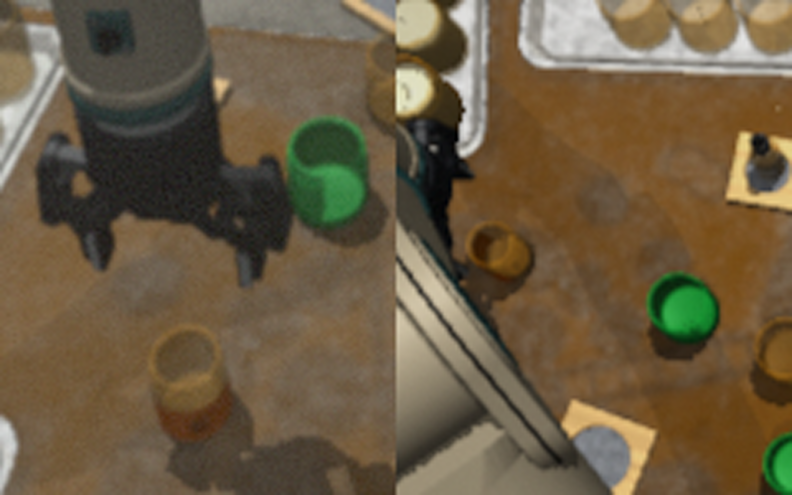

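The dropper is standing in its tray. The open gripper is centred over the sample jar (rim at about side (186,327)), so I'll descend.

```bash
python3 -m handwheel '[[[0,0,0],[0.002,-0.001,0.03],0],[[0,0,0],[0,0,0.03],0],[[0,0,0],[0,0,0.03],0],[[0,0,0],[0,0,0.02],0],[[0,0,0],[0,0,0.01],0]]'
python3 -m handwheel '[[[0,0,0],[0,0,0],0],[[0,0,0],[0,0,0],0],[[0,0,0],[0,0,0],0.2],[[0,0,0],[0,0,0],0.35],[[0,0,0],[0,0,0],0.5]]'
python3 -m handwheel '[[[0,0,0],[0,0,0],0.7],[[0,0,0],[0,0,0],1],[[0,0,0],[0,0,0],1],[[0,0,0],[0,0,0],1],[[0,0,0],[0,0,0],1]]'
python3 -m handwheel '[[[0,0,0],[0,0,0],1],[[0,0,0],[0,0,0],1],[[0,0,0],[0,0,0],1]]'
```

```text
clock: 11.1
eef_pos: [551.2, 368.9, 24.2]
tool_rot: [-3.138, 0.003, 1.572]
force: [0.3, -0.3, -0.3]
width: 85.5
gripper_force: 0.0
clock: 11.52
eef_pos: [554.1, 371.1, 29.1]
tool_rot: [3.139, -0.002, 1.571]
force: [1.0, 0.9, 2.7]
width: 51.5
gripper_force: 3.9
clock: 11.93
eef_pos: [554.3, 371.2, 29.5]
tool_rot: [3.138, -0.002, 1.571]
force: [-0.0, -0.2, 4.8]
width: 50.0
gripper_force: 61.9
clock: 12.18
eef_pos: [554.3, 371.2, 29.5]
tool_rot: [3.138, -0.002, 1.571]
force: [0.3, -1.0, 5.7]
width: 50.3
gripper_force: 61.9
```

```bash
python3 -m handwheel '[[[0,0,0],[0,0,-0.01],1],[[0,0,0],[0,0,-0.02],1],[[0,0,0],[0,0,-0.03],1],[[0,0,0],[-0.006,-0.013,-0.01],1],[[0,0,0],[-0.012,-0.026,0],1]]'
python3 -m handwheel '[[[0,0,0],[-0.012,-0.026,0],1],[[0,0,0],[-0.012,-0.026,0],1],[[0,0,0],[-0.012,-0.026,0],1],[[0,0,0],[-0.012,-0.026,0],1],[[0,0,0],[-0.012,-0.026,0],1]]'
python3 -m handwheel '[[[0,0,0],[-0.012,-0.026,0],1],[[0,0,0],[-0.006,-0.014,0],1],[[0,0,0],[0,0,0],1],[[0,0,0],[0,0,0],1],[[0,0,0],[0,0,0],1]]'
python3 -m handwheel '[[[0,0,0],[0,0,0],1],[[0,0,0],[0,0,0],1],[[0,0,0],[0,0,0],1],[[0,0,0],[0,0,0],1]]'
```

```text
clock: 12.6
eef_pos: [518.7, 355.2, 101.8]
tool_rot: [3.132, -0.007, 1.57]
force: [0.1, 0.3, -1.2]
width: 50.2
gripper_force: 62.6
clock: 13.02
eef_pos: [382.9, 291.8, 98.4]
tool_rot: [3.14, -0.001, 1.571]
force: [-0.2, 0.3, -0.9]
width: 49.9
gripper_force: 62.6
clock: 13.43
eef_pos: [345.5, 275.5, 98.0]
tool_rot: [3.139, -0.002, 1.571]
force: [0.3, 0.8, -1.6]
width: 50.2
gripper_force: 62.6
clock: 13.77
eef_pos: [344.3, 274.4, 97.2]
tool_rot: [3.141, -0.0, 1.571]
force: [-0.2, 1.3, -1.2]
width: 50.3
gripper_force: 62.6
```

```bash
python3 -m handwheel '[[[0,0,0],[0.001,0.001,0.02],1],[[0,0,0],[0,0,0.02],1],[[0,0,0],[0,0,0.01],1],[[0,0,0],[0,0,0],1],[[0,0,0],[0,0,0],1]]'
python3 -m handwheel '[[[0,0,0],[0,0,0.005],1],[[0,0,0],[0,0,0.003],1],[[0,0,0],[0,0,0.003],1],[[0,0,0],[0,0,0],1],[[0,0,0],[0,0,0],1]]'
python3 - <<'E'
from h import *
s=ctrl.get_image("side");t=ctrl.get_image("top")
a=s["pixels"][250:370,220:340]
cv2.imwrite("pics/d4.png",cv2.resize(a[:,:,::-1],None,fx=4,fy=4,interpolation=cv2.INTER_CUBIC))
E
```

```text
clock: 14.18
eef_pos: [344.7, 275.1, 47.0]
tool_rot: [-3.141, 0.001, 1.572]
force: [-0.2, -0.4, -0.7]
width: 50.3
gripper_force: 62.5
clock: 14.6
eef_pos: [345.4, 275.5, 37.0]
tool_rot: [3.141, -0.001, 1.571]
force: [-0.2, 0.1, -2.0]
width: 50.4
gripper_force: 62.6
```

View pics/d4.png

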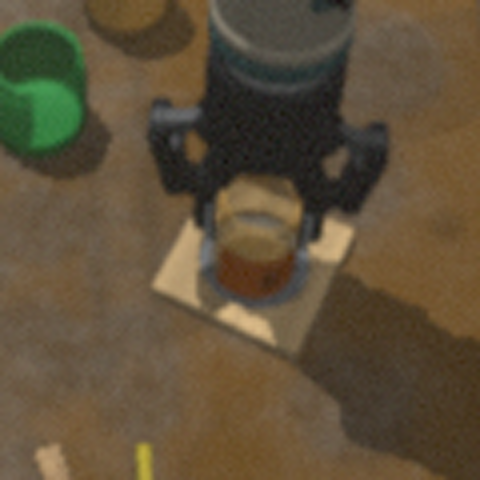

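The jar is centred over the recess (foot at crop (255,285) inside the grey disc). I'll set it down.

```bash
python3 -m handwheel '[[[0,0,0],[0,0,0.002],1],[[0,0,0],[0,0,0.002],1],[[0,0,0],[0,0,0],1],[[0,0,0],[0,0,0],1]]' | grep -E "eef|^force"
python3 -m handwheel '[[[0,0,0],[0,0,0.001],1],[[0,0,0],[0,0,0],1],[[0,0,0],[0,0,0],1]]'| grep -E "eef|^force"
python3 -m handwheel '[[[0,0,0],[0,0,0.001],1],[[0,0,0],[0,0,0],1],[[0,0,0],[0,0,0],1]]'| grep -E "eef|^force"
```

```text
eef_pos: [345.3, 275.6, 33.4]
force: [-0.7, -0.4, 7.6]
eef_pos: [345.4, 275.6, 33.2]
force: [-1.9, -1.1, 20.5]
eef_pos: [345.4, 275.6, 33.2]
force: [-3.7, -3.1, 33.0]
```

```bash
python3 -m handwheel '[[[0,0,0],[0,0,-0.002],1],[[0,0,0],[0,0,0],0.4],[[0,0,0],[0,0,0],0.2],[[0,0,0],[0,0,0],0],[[0,0,0],[0,0,0],0]]'
python3 -m handwheel '[[[0,0,0],[0,0,0],0],[[0,0,0],[0,0,-0.015],0],[[0,0,0],[0,0,-0.03],0],[[0,0,0],[0,0,-0.03],0],[[0,0,0],[0,0,-0.035],0]]'
python3 -m handwheel '[[[0,0,0],[-0.015,0.008,0],0],[[0,0,0],[-0.03,0.016,0],0],[[0,0,0],[-0.03,0.016,0],0],[[0,0,0],[-0.03,0.015,0],0],[[0,0,0],[-0.03,0.015,0],0]]'
python3 -m handwheel '[[[0,0,0],[-0.03,0.016,0],0],[[0,0,0],[-0.022,0.011,0],0],[[0,0,0],[-0.015,0.008,0],0],[[0,0,0],[0,0,0],0],[[0,0,0],[0,0,0],0]]'
python3 -m handwheel '[[[0,0,0],[0,0,0],0],[[0,0,0],[0,0,0],0],[[0,0,0],[0,0,0],0],[[0,0,0],[0,0,0],0],[[0,0,0],[0,0,0],0]]'
python3 - <<'E'
from h import *
s=ctrl.get_image("side")
a=s["pixels"][180:360,180:360]
cv2.imwrite("pics/d5.png",cv2.resize(a[:,:,::-1],None,fx=3.3,fy=3.3,interpolation=cv2.INTER_CUBIC))
p=ctrl.read_state()["eef_pos"];print(p,proj(s,p),proj(s,[450,74,70]))
E
```

```text
clock: 15.95
eef_pos: [344.9, 275.2, 32.1]
tool_rot: [-3.141, 0.0, 1.571]
force: [0.0, 0.5, -0.3]
width: 84.1
gripper_force: 0.0
clock: 16.37
eef_pos: [343.9, 274.5, 142.6]
tool_rot: [-3.139, 0.002, 1.572]
force: [2.5, 0.2, -0.5]
width: 85.3
gripper_force: 0.0
clock: 16.78
eef_pos: [415.4, 138.8, 142.3]
tool_rot: [-3.141, 0.0, 1.572]
force: [1.1, 0.5, -0.1]
width: 85.5
gripper_force: 0.0
clock: 17.2
eef_pos: [450.0, 72.7, 142.0]
tool_rot: [-3.141, -0.0, 1.569]
force: [0.3, 0.4, -0.8]
width: 85.2
gripper_force: 0.0
clock: 17.62
eef_pos: [449.8, 74.0, 142.4]
tool_rot: [3.142, -0.0, 1.573]
force: [-0.2, 0.9, -0.3]
width: 85.4
gripper_force: 0.0
[449.89585711  73.87524283 142.38456804] (np.float64(251.66652512933103), np.float64(217.2633695323778)) (np.float64(251.36482431900956), np.float64(236.22753135699537))
```

View pics/d5.png

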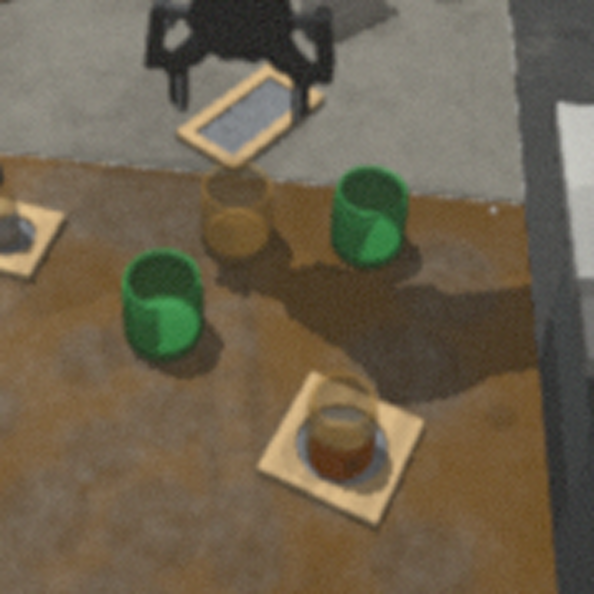

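The sample jar sits in its recess. The fingertips (crop 178 and 302) straddle the wide jar (centre 237), so I'll descend and grip.

```bash
python3 -m handwheel '[[[0,0,0],[0,0.001,0.03],0],[[0,0,0],[0,0,0.03],0],[[0,0,0],[0,0,0],0],[[0,0,0],[0,0,0],0],[[0,0,0],[0,0,0.02],0]]'
python3 -m handwheel '[[[0,0,0],[0,0,0.02],0],[[0,0,0],[0,0,0.012],0],[[0,0,0],[0,0,0],0],[[0,0,0],[0,0,0],0],[[0,0,0],[0,0,0],0.2]]'
python3 -m handwheel '[[[0,0,0],[0,0,0],0.3],[[0,0,0],[0,0,0],0.5],[[0,0,0],[0,0,0],1],[[0,0,0],[0,0,0],1],[[0,0,0],[0,0,0],1]]'
python3 -m handwheel '[[[0,0,0],[0,0,0],1],[[0,0,0],[0,0,0],1],[[0,0,0],[0,0,0],1]]'
```

```text
clock: 18.08
eef_pos: [453.5, 74.3, 65.0]
tool_rot: [3.136, -0.002, 1.572]
force: [0.9, -0.6, -0.9]
width: 85.0
gripper_force: 0.0
clock: 18.5
eef_pos: [452.0, 73.7, 31.7]
tool_rot: [3.139, -0.001, 1.572]
force: [0.1, 0.4, -0.6]
width: 75.4
gripper_force: 0.0
clock: 18.92
eef_pos: [451.9, 73.5, 32.3]
tool_rot: [3.139, -0.0, 1.572]
force: [-0.9, 0.5, 12.6]
width: 63.2
gripper_force: 62.5
clock: 19.17
eef_pos: [451.9, 73.5, 32.3]
tool_rot: [3.139, -0.0, 1.572]
force: [-1.4, 0.9, 13.5]
width: 63.3
gripper_force: 62.5
```

```bash
python3 -m handwheel '[[[0,0,0],[0,0,-0.01],1],[[0,0,0],[0,0,-0.02],1],[[0,0,0],[0,0,-0.03],1],[[0,0,0],[0,0,-0.03],1],[[0,0,0],[-0.015,0.004,0],1]]'
python3 -m handwheel '[[[0,0,0],[-0.03,0.0075,0],1],[[0,0,0],[-0.03,0.0075,0],1],[[0,0,0],[-0.03,0.0075,0],1],[[0,0,0],[-0.03,0.0075,0],1],[[0,0,0],[-0.03,0.0075,0],1]]'
python3 -m handwheel '[[[0,0,0],[-0.03,0.0075,0],1],[[0,0,0],[-0.03,0.0075,0],1],[[0,0,0],[-0.03,0.0075,0],1],[[0,0,0],[-0.03,0.0075,0],1],[[0,0,0],[-0.03,0.0075,0],1]]'
python3 -m handwheel '[[[0,0,0],[-0.03,0.0075,0],1],[[0,0,0],[-0.03,0.0075,0],1],[[0,0,0],[-0.03,0.0075,0],1],[[0,0,0],[-0.02,0.005,0],1],[[0,0,0],[0,0,0],1]]'
python3 -m handwheel '[[[0,0,0],[0,0,0],1],[[0,0,0],[0,0,0],1],[[0,0,0],[0,0,0],1],[[0,0,0],[0,0,0],1],[[0,0,0],[0,0,0],1]]'
```

```text
clock: 19.58
eef_pos: [457.6, 62.2, 125.5]
tool_rot: [3.133, -0.004, 1.576]
force: [1.9, 0.3, -3.4]
width: 63.4
gripper_force: 67.9
clock: 20.0
eef_pos: [492.5, -93.5, 121.1]
tool_rot: [3.141, 0.0, 1.571]
force: [1.1, -0.8, -3.6]
width: 63.4
gripper_force: 67.9
clock: 20.42
eef_pos: [529.8, -243.4, 121.0]
tool_rot: [-3.141, -0.0, 1.571]
force: [1.1, 0.5, -3.7]
width: 63.1
gripper_force: 67.9
clock: 20.83
eef_pos: [556.8, -359.0, 120.4]
tool_rot: [3.141, 0.004, 1.564]
force: [0.1, -1.7, -3.5]
width: 63.4
gripper_force: 67.9
clock: 21.25
eef_pos: [558.0, -350.5, 120.6]
tool_rot: [-3.142, -0.0, 1.573]
force: [0.6, 0.1, -3.4]
width: 63.2
gripper_force: 67.9
```

```bash
python3 -m handwheel '[[[0,0,0],[-0.001,0,0.03],1],[[0,0,0],[0,0,0.025],1],[[0,0,0],[0,0,0.02],1],[[0,0,0],[0,0,0],1],[[0,0,0],[0,0,0],1]]'
python3 -m handwheel '[[[0,0,0],[0,0,0.003],1],[[0,0,0],[0,0,0],1],[[0,0,0],[0,0,0],1]]'
python3 - <<'E'
from h import *
s=ctrl.get_image("side")
a=s["pixels"][110:200,180:330]
cv2.imwrite("pics/d6.png",cv2.resize(a[:,:,::-1],None,fx=5,fy=5,interpolation=cv2.INTER_CUBIC))
E
```

```text
clock: 21.67
eef_pos: [557.3, -351.7, 44.7]
tool_rot: [-3.14, -0.001, 1.572]
force: [1.2, -0.6, -2.8]
width: 62.9
gripper_force: 67.9
clock: 21.92
eef_pos: [558.8, -352.9, 43.8]
tool_rot: [3.14, 0.001, 1.572]
force: [0.8, 0.1, -3.1]
width: 63.1
gripper_force: 67.9
```

View pics/d6.png

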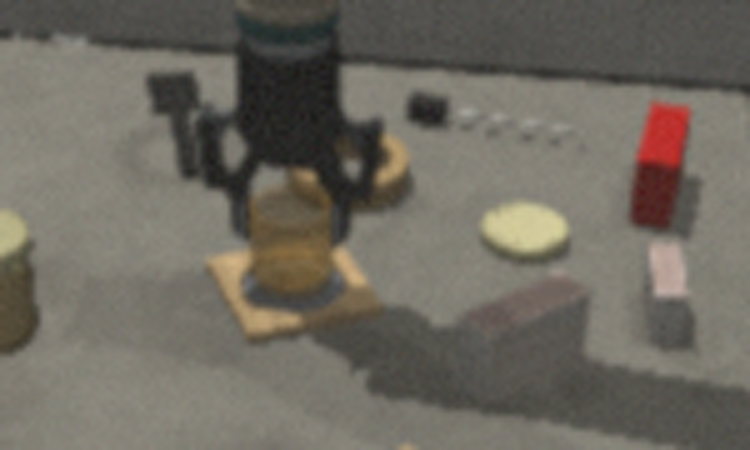

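The jar hangs over the middle of the recess. I'll lower it.

```bash
python3 -m handwheel '[[[0,0,0],[0,0,0.004],1],[[0,0,0],[0,0,0.003],1],[[0,0,0],[0,0,0],1],[[0,0,0],[0,0,0],1]]' | grep -E "eef|^force"
python3 -m handwheel '[[[0,0,0],[0,0,0.001],1],[[0,0,0],[0,0,0],1],[[0,0,0],[0,0,0],1]]'| grep -E "eef|^force"
python3 -m handwheel '[[[0,0,0],[0,0,0.001],1],[[0,0,0],[0,0,0],1],[[0,0,0],[0,0,0],1]]'| grep -E "eef|^force"
```

```text
eef_pos: [558.4, -353.0, 36.5]
force: [-1.6, 0.1, 5.9]
eef_pos: [558.4, -353.0, 36.5]
force: [-3.3, 0.4, 12.9]
eef_pos: [558.4, -353.0, 36.4]
force: [-5.6, 1.4, 17.6]
```

```bash
python3 -m handwheel '[[[0,0,0],[0,0,-0.001],1],[[0,0,0],[0,0,0],0.2],[[0,0,0],[0,0,0],0.1],[[0,0,0],[0,0,0],0],[[0,0,0],[0,0,0],0]]'
python3 -m handwheel '[[[0,0,0],[0,0,0],0],[[0,0,0],[0,0,-0.015],0],[[0,0,0],[0,0,-0.03],0],[[0,0,0],[0,0,-0.03],0],[[0,0,0],[0,0,-0.025],0]]'
python3 -m handwheel '[[[0,0,0],[0.006,-0.014,0],0],[[0,0,0],[0.012,-0.028,0],0],[[0,0,0],[0.012,-0.028,0],0],[[0,0,0],[0.012,-0.028,0],0],[[0,0,0],[0.012,-0.028,0],0]]'
python3 -m handwheel '[[[0,0,0],[0.012,-0.028,0],0],[[0,0,0],[0.012,-0.028,0],0],[[0,0,0],[0,0,0],0],[[0,0,6.3],[0,0,0],0],[[0,0,6.3],[0,0,0],0]]'
python3 -m handwheel '[[[0,0,6.3],[0,0,0],0],[[0,0,6.3],[0,0,0],0],[[0,0,6.3],[0,0,0],0],[[0,0,6.4],[0,0,0],0],[[0,0,6.4],[0,0,0],0]]'
python3 -m handwheel '[[[0,0,0],[0,0,0],0],[[0,0,0],[0,0,0],0],[[0,0,0],[0,0,0],0],[[0,0,0],[0,0,0],0],[[0,0,0],[0,0,0],0]]'
python3 - <<'E'
from h import *
s=ctrl.get_image("side")
a=s["pixels"][110:230,190:330]
cv2.imwrite("pics/d7.png",cv2.resize(a[:,:,::-1],None,fx=5,fy=5,interpolation=cv2.INTER_CUBIC))
st=ctrl.read_state();p=st["eef_pos"];print(p,proj(s,p),proj(s,[375.7,-275,62]))
E
```

```text
clock: 23.22
eef_pos: [557.9, -352.5, 34.0]
tool_rot: [-3.142, -0.0, 1.572]
force: [0.3, 0.3, 0.1]
width: 85.9
gripper_force: 0.0
clock: 23.63
eef_pos: [558.5, -352.5, 137.1]
tool_rot: [3.14, 0.0, 1.572]
force: [1.2, -0.8, 0.9]
width: 85.2
gripper_force: 0.0
clock: 24.05
eef_pos: [430.8, -298.2, 135.4]
tool_rot: [3.141, 0.001, 1.572]
force: [0.5, 0.0, -0.3]
width: 85.5
gripper_force: 0.0
clock: 24.47
eef_pos: [375.9, -275.0, 135.4]
tool_rot: [3.14, 0.001, 1.346]
force: [0.3, -0.0, -0.0]
width: 85.3
gripper_force: 0.0
clock: 24.88
eef_pos: [376.5, -274.8, 135.3]
tool_rot: [3.14, -0.0, 0.793]
force: [0.4, -0.5, -0.5]
width: 85.4
gripper_force: 0.0
clock: 25.3
eef_pos: [375.9, -274.8, 134.4]
tool_rot: [3.141, -0.0, 0.8]
force: [0.5, 0.4, 0.4]
width: 85.5
gripper_force: 0.0
[ 375.76863053 -274.75917637  134.31857969] (np.float64(285.9092501923394), np.float64(153.4974835943342)) (np.float64(284.50224516865705), np.float64(170.6747498703575))
```

View pics/d7.png

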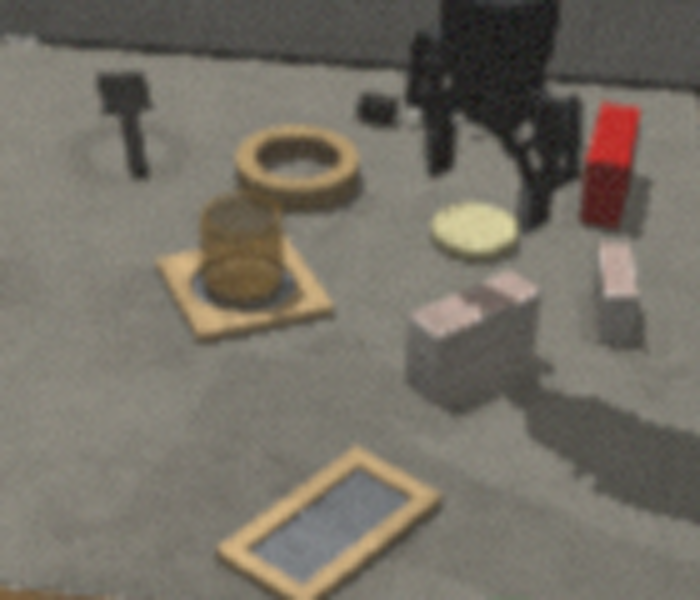

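The wide jar is seated. The fingers straddle the carton across its thickness, so I'll descend and grip.

```bash
python3 -m handwheel '[[[0,0,0],[0,0,0.03],0],[[0,0,0],[0,0,0.03],0],[[0,0,0],[0,0,0.03],0],[[0,0,0],[0,0,0.017],0],[[0,0,0],[0,0,0],0]]'
python3 -m handwheel '[[[0,0,0],[0,0,0],0],[[0,0,0],[0,0,0],0],[[0,0,0],[0,0,0],0.2],[[0,0,0],[0,0,0],0.4],[[0,0,0],[0,0,0],0.6]]'
python3 -m handwheel '[[[0,0,0],[0,0,0],0.8],[[0,0,0],[0,0,0],1],[[0,0,0],[0,0,0],1],[[0,0,0],[0,0,0],1],[[0,0,0],[0,0,0],1]]'
python3 -m handwheel '[[[0,0,0],[0,0,0],1],[[0,0,0],[0,0,0],1],[[0,0,0],[0,0,0],1]]'
```

```text
clock: 25.77
eef_pos: [374.0, -273.4, 24.4]
tool_rot: [-3.136, 0.001, 0.8]
force: [0.2, -0.3, 0.5]
width: 85.5
gripper_force: 0.0
clock: 26.18
eef_pos: [376.3, -275.2, 28.3]
tool_rot: [3.14, -0.0, 0.798]
force: [-0.6, 0.7, -1.0]
width: 51.9
gripper_force: 0.0
clock: 26.6
eef_pos: [376.2, -275.1, 28.1]
tool_rot: [3.14, -0.0, 0.798]
force: [-0.6, -0.3, 7.2]
width: 33.4
gripper_force: 58.6
clock: 26.85
eef_pos: [376.2, -275.1, 28.1]
tool_rot: [3.14, -0.0, 0.798]
force: [-0.2, 0.9, 7.5]
width: 33.5
gripper_force: 58.6
```

```bash
python3 -m handwheel '[[[0,0,0],[0,0,-0.01],1],[[0,0,0],[0,0,-0.02],1],[[0,0,0],[0,0,-0.04],1],[[0,0,-4.7],[0,0,0],1],[[0,0,-4.7],[0,0,0],1]]'
python3 -m handwheel '[[[0,0,0],[0.014,-0.003,0],1],[[0,0,0],[0.029,-0.006,0],1],[[0,0,0],[0.029,-0.006,0],1],[[0,0,0],[0.029,-0.006,0],1],[[0,0,0],[0.029,-0.006,0],1]]'
python3 -m handwheel '[[[0,0,0],[0.029,-0.006,0],1],[[0,0,0],[0.029,-0.006,0],1],[[0,0,0],[0.014,-0.004,0],1],[[0,0,0],[0,0,0],1],[[0,0,0],[0,0,0],1]]'
python3 -m handwheel '[[[0,0,0],[0,0,0],1],[[0,0,0],[0,0,0],1],[[0,0,0],[0,0,0],1],[[0,0,0],[0,0,0.02],1],[[0,0,0],[0,0,0.02],1]]'
python3 -m handwheel '[[[0,0,0],[0,0,0.015],1],[[0,0,0],[0,0,0],1],[[0,0,0],[0,0,0],1],[[0,0,0],[0,0,0],1],[[0,0,0],[0,0,0],1]]'
python3 - <<'E'
from h import *
s=ctrl.get_image("side")
a=s["pixels"][140:250,200:340]
cv2.imwrite("pics/d8.png",cv2.resize(a[:,:,::-1],None,fx=5,fy=5,interpolation=cv2.INTER_CUBIC))
print(ctrl.read_state()["eef_pos"])
E
```

```text
clock: 27.27
eef_pos: [377.0, -275.7, 99.4]
tool_rot: [3.137, 0.0, 0.966]
force: [-0.3, -0.6, -1.6]
width: 33.9
gripper_force: 59.9
clock: 27.68
eef_pos: [428.0, -151.5, 97.4]
tool_rot: [-3.141, 0.0, 0.962]
force: [0.3, -0.4, -1.0]
width: 33.6
gripper_force: 59.9
clock: 28.1
eef_pos: [455.8, -83.8, 97.3]
tool_rot: [-3.141, 0.0, 0.965]
force: [0.2, 0.4, -2.0]
width: 33.0
gripper_force: 59.9
clock: 28.52
eef_pos: [456.9, -85.8, 57.7]
tool_rot: [3.139, -0.001, 0.96]
force: [-0.2, -0.2, -1.1]
width: 33.5
gripper_force: 59.9
clock: 28.93
eef_pos: [456.6, -84.7, 43.2]
tool_rot: [3.14, -0.001, 0.962]
force: [-0.2, -0.6, -1.0]
width: 33.5
gripper_force: 59.8
[456.62881354 -84.68360124  43.22441784]
```

View pics/d8.png

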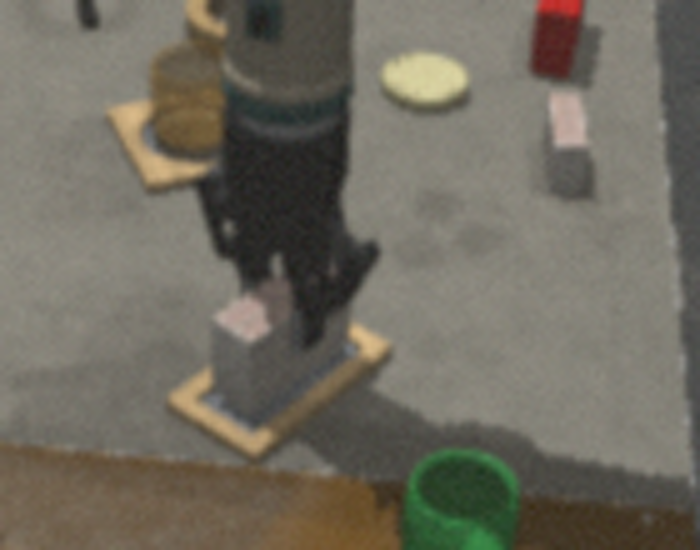

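```bash
python3 - <<'E'
from h import *
s=ctrl.get_image("side");a=.962;L=np.array([np.cos(a),np.sin(a)]);W=np.array([L[1],-L[0]])
f=lambda c,l,w,z:[round(float((q+.5-o)*5)) for q,o in zip(proj(s,[*(np.array(c)+l*L+w*W),z]),(200,140))]
for w in(-1,1):
  for l in (-1,1):
    print(l,w,"foot now",f([456.6,-84.7],49*l,17*w,15.1),"top now",f([456.6,-84.7],49*l,17*w,77.1),"tray top",f([456.1,-84.7],70*l,38*w,10))
E
```

```text
-1 -1 foot now [348, 345] top now [352, 273] tray top [393, 350]
1 -1 foot now [248, 420] top now [249, 346] tray top [251, 459]
-1 1 foot now [309, 323] top now [312, 250] tray top [307, 301]
1 1 foot now [209, 395] top now [209, 321] tray top [164, 402]
```

The carton's foot (crop 255,425) and the tray's corner (257,458) share the same small offset from prediction, so it is centred. I'll lower it.

```bash
python3 -m handwheel '[[[0,0,0],[0,0,0.004],1],[[0,0,0],[0,0,0.004],1],[[0,0,0],[0,0,0.001],1],[[0,0,0],[0,0,0],1],[[0,0,0],[0,0,0],1]]' | grep -E "eef|^force"
python3 -m handwheel '[[[0,0,0],[0,0,0.001],1],[[0,0,0],[0,0,0],1],[[0,0,0],[0,0,0],1]]'| grep -E "eef|^force"
python3 -m handwheel '[[[0,0,0],[0,0,0.001],1],[[0,0,0],[0,0,0],1],[[0,0,0],[0,0,0],1]]'| grep -E "eef|^force"
```

```text
eef_pos: [455.8, -84.3, 33.1]
force: [0.2, -0.4, -1.4]
eef_pos: [456.0, -84.4, 32.3]
force: [-0.1, -0.9, -1.3]
eef_pos: [456.1, -84.4, 32.1]
force: [-1.1, 0.5, 8.8]
```

Contact came at z 32, as expected. I'll release, rise and check.

```bash
python3 -m handwheel '[[[0,0,0],[0,0,0],0.6],[[0,0,0],[0,0,0],0.4],[[0,0,0],[0,0,0],0.2],[[0,0,0],[0,0,0],0],[[0,0,0],[0,0,0],0]]'
python3 -m handwheel '[[[0,0,0],[0,0,0],0],[[0,0,0],[0,0,-0.015],0],[[0,0,0],[0,0,-0.03],0],[[0,0,0],[0,0,-0.04],0],[[0,0,0],[0,0,-0.04],0]]'
python3 -m handwheel '[[[0,0,0],[0,0,-0.04],0],[[0,0,0],[0,0,-0.02],0],[[0,0,0],[0,0,0],0],[[0,0,0],[0,0,0],0],[[0,0,0],[0,0,0],0]]'
python3 -m handwheel '[[[0,0,0],[0,0,0],0],[[0,0,0],[0,0,0],0],[[0,0,0],[0,0,0],0],[[0,0,0],[0,0,0],0],[[0,0,0],[0,0,0],0]]'
python3 - <<'E'
from h import *
s=ctrl.get_image("side")
crop(s,155,120,180,235,2.5,"pics/end.png")
E
```

```text
clock: 30.37
eef_pos: [456.0, -84.4, 31.2]
tool_rot: [-3.142, -0.0, 0.962]
force: [0.6, 0.5, 0.4]
width: 80.1
gripper_force: 0.0
clock: 30.78
eef_pos: [454.8, -84.1, 157.1]
tool_rot: [-3.139, 0.001, 0.963]
force: [0.5, -0.1, 0.1]
width: 85.5
gripper_force: 0.0
clock: 31.2
eef_pos: [455.1, -84.6, 215.6]
tool_rot: [-3.14, 0.001, 0.962]
force: [-1.0, -0.4, -0.2]
width: 85.3
gripper_force: 0.0
clock: 31.62
eef_pos: [455.8, -84.2, 215.8]
tool_rot: [-3.141, 0.0, 0.963]
force: [0.6, 0.0, -0.6]
width: 85.3
gripper_force: 0.0
```

View pics/end.png

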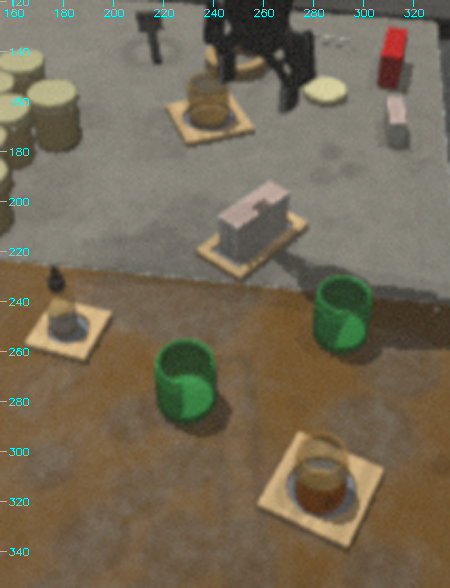

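All four stand upright in their recesses: dropper (182,250), wide jar (238,166), carton (256,212) and sample jar (283,314). The tape roll and spare lid are untouched.

```bash
python3 -c "
from cell import ctrl
print(ctrl.finish_job())"
```

```text
the job is handed in; nothing more can be done
None
```

The dropper bottle, sample jar, wide jar and carton each stand upright in their matching trays, the tape roll and spare lid were left where they lay, and the job was handed in at about 32 s; no verdict came back.

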